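# Feel for the hidden release notch and open the slide case

### The arm

A 6-joint arm with a two-finger parallel gripper is mounted at the origin on a cart in front of the work surface, level with it; the furniture and walls round the work are solid. World frame = base frame: x ahead of the robot, y to its left, z up, the work surface at z = 0. Lengths are in m, angles in rad, forces in N, time in s.
With the tool pointing down it reaches from about 0.35 to 0.975 m from the base axis. Payload 4.9 kg.
Tool frame: the origin (TCP) lies at the very end of the fingers, on their centre line; the grasp point (between the pads) lies behind it (manip.grip_depth is the z of the grasp point in the tool frame, in m); z points along the fingers, y is the direction in which the jaws open and shut (so a half turn about z gives the same grasp; the last joint's range is limited). The gripper opens to 85 mm and grips with 20 to 120 N. Pads are 22 mm wide; open, the fingers measure 114 mm over their backs; the gripper's body (76 mm by 85 mm) begins 54 mm behind the grasp point. The pads swing forward as they close: fully open they stand 13 mm farther back than shut.
Start: joints at [1.011, 0.053, 1.613, -0, 1.476, -0.119], TCP at [0.267, 0.565, 0.231] pointing down, gripper open.
Joint ranges: [-3.01, 3.01], [-1.01, 2.22], [0.06, 2.58], [-1.02, 4.17], [0.09, 2.62], [-3.14, 3.14]. Speed limits (rad/s): [2.57, 2.57, 3.14, 3.14, 3.14, 3.14].

### API

Orientations are given as a unit quaternion [w, x, y, z].
In Python, from plant import state, optics, manip, silhouettes, place_of gives the robot as it stands. The module is installed in compiled form; this text tells all that it offers.
- The arm moves only by the tool jog_arm, never from a script. Its argument "increments" is a list of rows, each an object with "slide": the shift along the tool's x, y, z in mm, a list of three; "rotation": the turn, a rotation vector about the tool's x, y, z in degrees, a list of three. A call has 1 to 20 rows; each row shifts and turns the commanded pose from where the row before left it, along the tool's axes as they then stand; what a row does not reach is not made up. A row lasts 1/12 s, in which the tool goes at most 41.7 mm and 7.16 degrees, less where a joint would pass 70% of its speed; a pose out of reach is approached as far as the arm can. A call with a gripper value outside its range is refused whole. "fingers" is the opening, from 0 (shut) to 1 (fully open), set as the call begins (left out, the last holds). The fingers move at their own pace and stop on an object; the grip force is fixed at half the most. Time passes only in rows, so rows that do not move let the fingers close. It gives the time, the measured TCP pose, the force and the opening at its end, in the units of the state.
- state(): the state, without advancing time (a new reading comes with each control period).
- optics.grab_frame(name): name is "side" or "top"; returns a dict with "frame" (400x640x3 uint8, blue, green, red), "camera_matrix" (3x3 intrinsics, pixels), "distortion" ([k1, k2, p1, p2, k3] as OpenCV has them; the pictures are not rectified), "R" (3x3) and "t" (3): a world point X has camera coordinates R X + t. Camera axes: x right, y down, z forward; pixel columns grow to the right and rows downward; lengths in m; the calibration is good to about 2 mm. A picture is of the moment at which its call begins. There is no depth.
- manip.job_done(): hands the job in, once; it reports no verdict.
Trained networks look in the newest picture that a camera, given by its name, has taken for a name from the list of things; names that differ only in an ending like _2 or _b are one class to them, and where a whole thing is asked for, a point or a joint stands for the part that bears it (a point fixed in the world has none). Each returns a list of dicts, best first, with "score" (0 to 1); they miss things now and then, are a little off and sometimes report something else, mostly with a low value. They report only what shows in the picture. A call takes as long as a camera call.
- silhouettes(thing, camera): "mask" (400x640 bool, what is visible of it) and "bbox" ([left, top, right, bottom] in pixels, round what is visible of it).
- place_of(thing, camera): "uv" ([column, row] in pixels: a listed point, or the origin of a listed thing).
The state is a dict: "time": time; "joint_pos": joint angles; "joint_vel": joint speeds; "joint_efforts": joint torques, N m; "tool_pos": TCP position; "tool_rot": TCP orientation; "contact_force": force on the tool from outside, world axes, zero at the start; "ft_torque": the same for the moment, N m; "gripper_width": opening from 0.0 (shut) to 1.0 (fully open).
Only numpy, scipy, OpenCV 4.12 (cv2) and the standard library are available. Lean on these libraries where they do the work, as an engineer would, in place of code of your own. Each camera call takes 0.05 s, during which the arm holds its last target.

### The job

Open the grey microscope-slide case: somewhere along the black strip on its near edge is a hard-to-see notch, which you can find by running a closed fingertip gently along the strip. Press the release key inside the notch all the way down, so that the lid lifts and stays up, then draw back clear. Pick nothing up, do not lean hard on anything, and leave the other things on the worktop where they are.

Things in the scene. Friction and masses are not known exactly. Their poses are not given: they have to be found in the camera images.
- slide_case: Grey microscope-slide case fixed to the worktop, flat top 50 mm high. Origin on the worktop; x points away from the robot, y along the case's width, z up. It spans x = -92.5 to +82.5 mm, y = -160 to +160 mm. Along the whole near edge lies a flat black strip, x = -92.5 to -36.5 mm, level with the lid behind it.
- strip_middle (a point): Middle of the black strip, on its top (case x -65.5, y 0, z 50 mm; axes as the case). Somewhere in the strip is one notch of the same black: a pocket 46 x 46 mm with walls all round (4 mm at the front); its centre lies at this x and at an unknown y, within 45 mm of this point either way. The rest of the strip is solid and rigid.
- release_key (a joint): Black release key: a flat plate filling the notch's floor, its top 8 mm below the strip's top. 0 = up, as at the start; 0.008 m = fully down against a stop (16 mm below the strip's top). It needs about 5 to 9 N straight down, stays down when let go, and lifts the lid through a linkage.
- case_lid (a joint): The case's flat grey lid, 108 x 300 mm, behind the strip, hinged on its far edge: 0 = shut and flush, 0.36 rad = as far open as the key lifts it (its near edge then 38 mm up). It follows the key in proportion and lies too flush to be pried up.
- swab_tub: Small white tub with a lid, 48 mm wide, 41 mm high, a loose bystander; origin at the middle of its underside.
- slide_box: Closed dark slide box, 38x89x32 mm, a loose bystander; origin at the middle of its underside.
- small_carton: Small printed carton, 36x60x24 mm, a loose bystander; origin at the middle of its underside.
- marker: White marker pen with a black cap, lying, 13x130x14 mm, a loose bystander; origin at the middle of its underside.
- timer: Flat digital timer, 66x64x18 mm, a loose bystander; origin at the middle of its underside.
- cell_counter: Round hand tally counter, 69x53x21 mm, a loose bystander; origin at the middle of its underside.

How it is judged:
By the outcome, as a careful person would: the job done as asked, in the order asked, and still so for the second after the job is handed in, with the robot touching nothing.
It also fails if it takes over 61 s, if anything falls off the work surface, if the arm or the gripper's body presses on something with over 40 N, if the wrist force passes 120 N, or if a joint passes its speed limit or range.

## Working session

There is one attempt and no reset: what is moved stays moved. The work goes in short steps, Python scripts to look and compute and a tool call to move; the robot and the scene stay as the last step left them, time stands still between calls to the robot, and variables do not carry over. Pictures are saved under pics/ and viewed, and the job is handed in when it is done.

Besides the shell and the picture viewer there is one more tool, called as name([rows], argument=value, ...), one row to a line, values as JSON. jog_arm: Moves the arm, as the interface text tells. Its arguments: {"type":"object","properties":{"increments":{"type":"array","items":{"type":"object","properties":{"slide":{"type":"array","items":{"type":"number"}},"rotation":{"type":"array","items":{"type":"number"}}}}},"fingers":{"type":"number"}},"required":["increments"]}

```bash
mkdir -p pics; cat > h.py <<'E'
import numpy as np, cv2
from plant import state, optics, manip, silhouettes, place_of
def ray(f,uv):
    K=np.array(f["camera_matrix"]);d=np.array(f["distortion"]);R=np.array(f["R"]);t=np.array(f["t"])
    p=cv2.undistortPoints(np.array([[uv]],float),K,d)[0,0]
    return -R.T@t, R.T@np.array([p[0],p[1],1])
def onz(f,uv,z):
    c,v=ray(f,uv); return c+v*(z-c[2])/v[2]
def proj(f,X):
    R=np.array(f["R"]);p,_=cv2.projectPoints(np.array(X,float).reshape(-1,1,3),cv2.Rodrigues(R)[0],np.array(f["t"],float),np.array(f["camera_matrix"]),np.array(f["distortion"]));return p[:,0]
E
python3 - <<'E'
from h import *
for n in("top","side"):
    f=optics.grab_frame(n); cv2.imwrite(f"pics/{n}0.png",f["frame"])
    for th,z in(("strip_middle",.05),("slide_case",0),("swab_tub",0),("slide_box",0),("small_carton",0),("marker",0),("timer",0),("cell_counter",0)):
        for r in place_of(th,n)[:2]: print(n,th,round(r["score"],2),np.round(r["uv"],1),np.round(onz(f,r["uv"],z),4))
s=state();print(s["time"],s["tool_pos"],s["tool_rot"],s["contact_force"],manip.grip_depth)
E
```

```text
top strip_middle 0.68 [311.5 211.2] [0.4627 0.0163 0.05  ]
top slide_case 0.73 [317.3 191.1] [0.5204 0.0021 0.    ]
top swab_tub 0.68 [201.5 207.4] [0.4752 0.3254 0.    ]
top slide_box 0.95 [444.2 172.6] [ 0.5714 -0.3494  0.    ]
top small_carton 0.72 [455.4 244.7] [ 0.3725 -0.377   0.    ]
top marker 0.53 [433.2 219.1] [ 0.4427 -0.3173  0.    ]
top timer 0.83 [197.6 248.6] [0.3606 0.3347 0.    ]
top timer 0.21 [429.2 217.4] [ 0.4474 -0.3064  0.    ]
top cell_counter 0.63 [209.  151.2] [0.6332 0.3066 0.    ]
side strip_middle 0.6 [334.9 215.9] [0.4748 0.0039 0.05  ]
side slide_case 0.79 [313.7 234.6] [0.5292 0.0291 0.    ]
side swab_tub 0.74 [315.  326.4] [0.4806 0.3218 0.    ]
side slide_box 0.62 [318.9 163.8] [ 0.5728 -0.3699  0.    ]
side small_carton 0.61 [381.9 167. ] [ 0.3475 -0.3757  0.    ]
side marker 0.41 [353.8 175.6] [ 0.4424 -0.3023  0.    ]
side marker 0.25 [369.3 334.6] [0.3693 0.3265 0.    ]
side timer 0.85 [369.2 335.2] [0.3694 0.3279 0.    ]
side cell_counter 0.16 [314.8 324.6] [0.4816 0.3174 0.    ]
0.9 [0.26664474 0.56524186 0.23132498] [1.69530314e-05 2.18607801e-01 9.75812804e-01 1.80932356e-05] [0.43000383 0.64061684 0.46793495] -0.0187
```

View pics/top0.png

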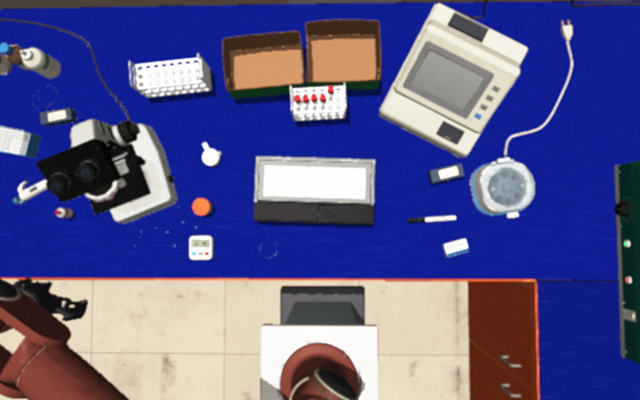

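View pics/side0.png

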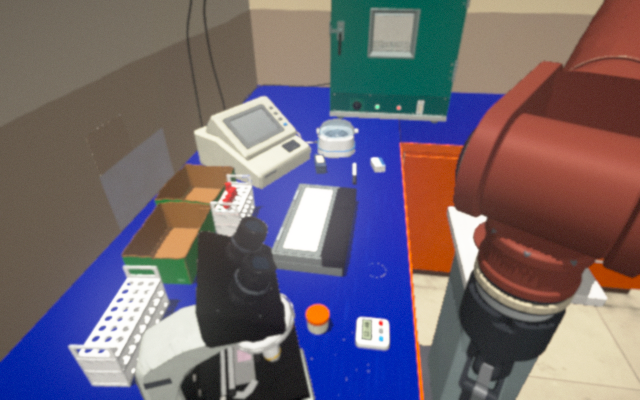

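```bash
python3 - <<'E'
from h import *
ims=[]
for n in("top","side"):
    f=optics.grab_frame(n)
    m=silhouettes("slide_case",n)[0]; M=m["mask"].astype(np.uint8);print(m["score"],m["bbox"])
    c=max(cv2.findContours(M,0,2)[0],key=cv2.contourArea)
    a=cv2.approxPolyDP(c,4,True)[:,0];print(a.tolist())
    for p in a: print(np.round(onz(f,p,.05),3),end=' ')
    l,t,r,b=[int(x) for x in m["bbox"]]
    im=f["frame"][max(0,t-8):b+8,l-8:r+8]
    im=cv2.resize(im,None,fx=3,fy=3,interpolation=2)
    g=np.clip(255*(im/255.)**.5,0,255).astype(np.uint8); 
    s=min(1,790/g.shape[1],590/g.shape[0]); g=cv2.resize(g,None,fx=s,fy=s)
    cv2.imwrite(f"pics/{n}1.png",g); print(g.shape,s,l-8,t-8)
E
```

```text
0.74 [252.5, 154.9, 376.2, 223.2]
[[256, 157], [255, 221], [300, 222], [287, 219], [287, 205], [337, 204], [339, 223], [372, 223], [374, 160]]
[0.609 0.166 0.05 ] [0.437 0.167 0.05 ] [0.434 0.047 0.05 ] [0.442 0.082 0.05 ] [0.479 0.082 0.05 ] [ 0.482 -0.052  0.05 ] [ 0.431 -0.057  0.05 ] [ 0.431 -0.144  0.05 ] [ 0.6   -0.151  0.05 ] (255, 420, 3) 1 244 146
0.7 [272.8, 186.6, 354.9, 278.6]
[[299, 184], [272, 247], [277, 268], [341, 276], [356, 189]]
[ 0.601 -0.144  0.05 ] [0.611 0.149 0.05 ] [0.582 0.217 0.05 ] [0.438 0.222 0.05 ] [ 0.427 -0.138  0.05 ] (324, 294, 3) 1 264 178
```

```bash
python3 - <<'E'
from h import *
f=optics.grab_frame("top")
im=f["frame"][150:230,245:385].astype(float)
g=np.clip(im*3,0,255).astype(np.uint8); g=cv2.resize(g,None,fx=5,fy=5,interpolation=cv2.INTER_CUBIC)
cv2.imwrite("pics/top2.png",g)
f2=optics.grab_frame("side")
im=f2["frame"][175:285,262:365].astype(float)
g=np.clip(im*3,0,255).astype(np.uint8); g=cv2.resize(g,None,fx=5,fy=5,interpolation=cv2.INTER_CUBIC)
cv2.imwrite("pics/side2.png",g)
print(f["frame"][196:232,300].sum(1)); 
print(f["frame"][206:220,250:380].sum(2).mean(0).astype(int))
E
```

```text
[755 678 586 572 533 400 240 179 163 181 191 189 177 188 189 180 187 191
 178 178 188 187 181 178 143 117  96  91  92 103 153 208 216 205 198 199]
[199 197 197 198 190 182 181 180 182 179 179 183 178 183 181 181 181 182
 180 179 183 181 185 182 183 184 184 182 185 183 182 184 183 183 186 184
 185 185 186 183 185 184 183 184 185 183 183 185 184 182 184 182 184 185
 184 180 184 182 182 181 182 186 181 184 181 180 172 161 165 174 180 178
 174 173 174 170 167 170 170 169 171 172 172 170 168 170 169 170 172 170
 169 170 167 170 166 166 169 165 169 167 166 163 165 167 164 162 164 163
 161 162 158 163 160 159 159 155 155 154 155 155 156 155 151 133 139 173
 191 198 190 195]
```

View pics/top2.png

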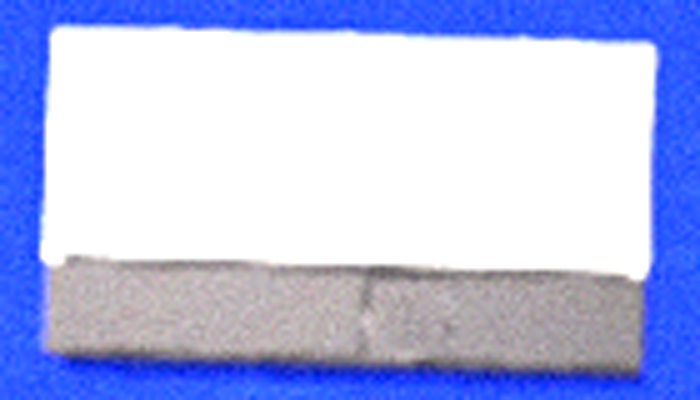

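View pics/side2.png

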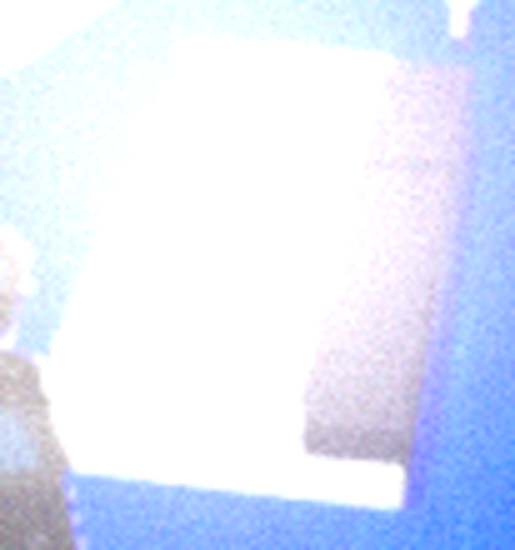

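```bash
python3 - <<'E'
from h import *
f=optics.grab_frame("top")
P={k:onz(f,[245+a/5-.4,150+b/5-.4],.05)[:2] for k,(a,b) in dict(TL=(50,27),TR=(657,42),BL=(48,352),BR=(640,370),jL=(50,262),jR=(650,277),nL=(364,310),nR=(447,320)).items()}
for k in P: print(k,np.round(P[k],4))
M=np.array([[82.5,160],[82.5,-160],[-92.5,160],[-92.5,-160]])/1e3
Q=np.array([P[k] for k in("TL","TR","BL","BR")])
mc,qc=M.mean(0),Q.mean(0);U,S,V=np.linalg.svd((M-mc).T@(Q-qc));R=(U@V).T;t=qc-R@mc
print(t,np.degrees(np.arctan2(R[1,0],R[0,0])),np.round(M@R.T+t-Q,4))
print("strip mid",R@[-.0655,0]+t)
for k in("nL","nR","jL","jR"):print(k,np.round(R.T@(P[k]-t),4))
# verify with side
f2=optics.grab_frame("side")
X=np.array([[82.5,160,50],[82.5,-160,50],[-92.5,-160,50],[-92.5,160,50],[-92.5,160,0],[-36.5,160,50],[-36.5,-160,50]])/1e3
W=np.c_[X[:,:2]@R.T+t,X[:,2]]
for n,g in(("top",f),("side",f2)):
    im=g["frame"].copy()
    p=proj(g,W);print(n,np.round(p,1).tolist())
    im=cv2.resize(im,None,fx=4,fy=4,interpolation=2)
    for q in p: cv2.circle(im,tuple(int(v) for v in q*4+1.5),4,(0,0,255),1)
    c=p.mean(0)*4;x,y=int(c[0]),int(c[1]); cv2.imwrite(f"pics/{n}3.png",im[y-220:y+220,x-300:x+300])
E
```

```text
TL [0.6141 0.1699]
TR [ 0.605 -0.156]
BL [0.4392 0.1694]
BR [ 0.4298 -0.1459]
jL [0.4874 0.1688]
jR [ 0.4792 -0.1515]
nL [0.4616 0.0006]
nR [ 0.4563 -0.0436]
[0.5270274  0.00920523] -1.6392106244862676 [[-0.     -0.0031]
 [-0.0001  0.0029]
 [-0.0001  0.0024]
 [ 0.0002 -0.0022]]
strip mid [0.46155421 0.0110789 ]
nL [-0.0651 -0.0104]
nR [-0.0692 -0.0548]
jL [-0.0442  0.1584]
jR [-0.0432 -0.162 ]
top [[255.7, 155.0], [374.9, 158.0], [373.4, 223.5], [253.3, 220.0], [256.2, 220.3], [254.1, 199.1], [373.9, 202.5]]
side [[268.9, 251.9], [298.2, 182.4], [355.2, 187.2], [342.4, 260.2], [341.8, 275.7], [318.4, 257.5], [336.7, 185.6]]
```

View pics/top3.png

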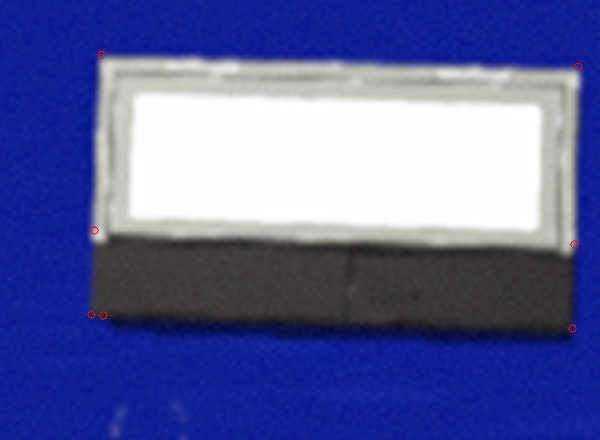

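View pics/side3.png

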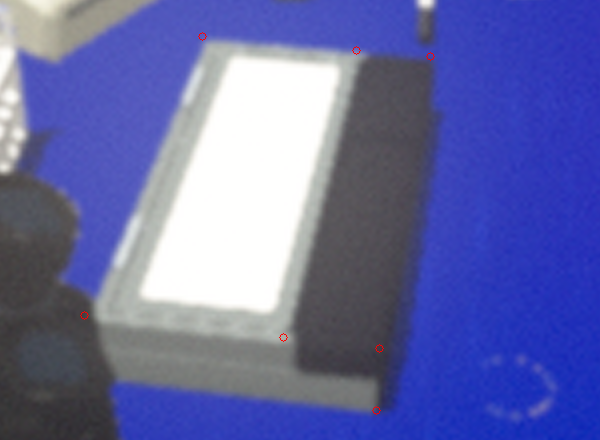

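```bash
python3 - <<'E'
from h import *
a=np.radians(-1.64);R=np.array([[np.cos(a),-np.sin(a)],[np.sin(a),np.cos(a)]])
c=np.array([.459,-.0215])
sq=np.array([[23,23],[23,-23],[-23,-23],[-23,23]])/1e3@R.T+c
for n in("top","side"):
    g=optics.grab_frame(n);print(n,-np.array(g["R"]).T@np.array(g["t"]))
    p=np.r_[proj(g,np.c_[sq,[.05]*4]),proj(g,np.c_[sq,[.042]*4])]
    im=np.clip(g["frame"].astype(float)*(2.5 if n=="top" else 1.6),0,255).astype(np.uint8)
    k=8;x,y=(int(v) for v in p.mean(0))
    cr=cv2.resize(im[y-30:y+30,x-40:x+40],None,fx=k,fy=k,interpolation=2);b=cr.copy()
    for i,z in enumerate(p): cv2.circle(b,(int((z[0]-x+40+.5)*k),int((z[1]-y+30+.5)*k)),3,(0,0,255) if i<4 else (0,255,0),-1)
    o=np.hstack([cr,b]);o=cv2.resize(o,(800,300)); cv2.imwrite(f"pics/{n}4.png",o)
E
```

```text
top [ 0.41749271 -0.02774619  1.29155743]
side [0.39729231 0.80357386 0.64407186]
```

View pics/top4.png

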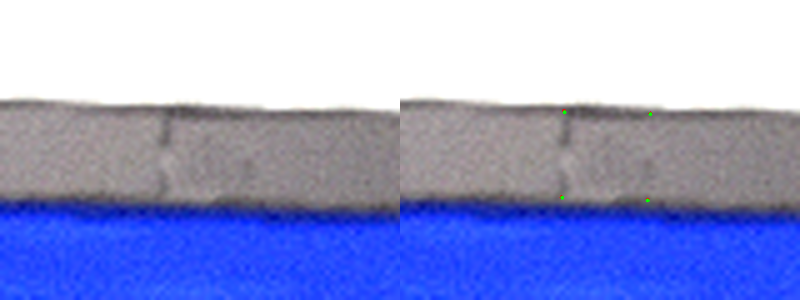

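View pics/side4.png

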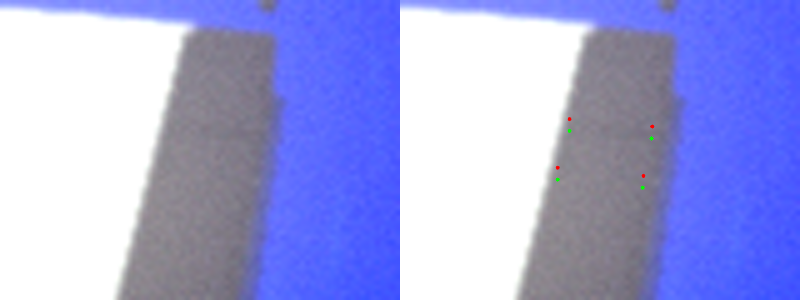

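jog_arm([
  {"slide":[0,0,0],"rotation":[0,0,-5.9]},
  {"slide":[0,0,0],"rotation":[0,0,-5.9]},
  {"slide":[0,0,0],"rotation":[0,0,-5.9]},
  {"slide":[0,0,0],"rotation":[0,0,-5.9]},
], fingers=0)

```text
time: 1.73
tool_pos: [0.2667, 0.5652, 0.2313]
tool_rot: [-0.0, 0.012, 1.0, -0.0]
contact_force: [-0.4, 0.2, 0.1]
gripper_width: 0.454
```

jog_arm([
  {"slide":[-10.2,-29.1,0]},
  {"slide":[-10.2,-29.1,0]},
  {"slide":[-10.2,-29.1,0]},
  {"slide":[-10.2,-29.1,0]},
  {"slide":[-10.2,-29.1,0]},
  {"slide":[-10.2,-29.1,0]},
  {"slide":[-10.2,-29.1,0]},
  {"slide":[-10.2,-29.1,0]},
  {"slide":[-10.2,-29.1,0]},
  {"slide":[-10.2,-29.1,0]},
  {"slide":[-10.2,-29.1,0]},
  {"slide":[-10.2,-29.1,0]},
  {"slide":[-10.2,-29.1,0]},
  {"slide":[-10.2,-29.1,0]},
  {"slide":[-10.2,-29.1,0]},
  {"slide":[-10.2,-29.1,0]},
  {"slide":[-10.2,-29.1,0]},
  {"slide":[-10.2,-29.1,0]},
  {"slide":[-10.2,-29.1,0]},
  {"slide":[-10.2,-29.1,0]},
])

```text
invalid input
```

jog_arm([
  {"slide":[0,0,30]},
  {"slide":[0,0,30]},
  {"slide":[0,0,30]},
  {"slide":[0,0,30]},
  {"slide":[0,0,30]},
  {"slide":[0,0,20]},
  {"slide":[0,0,0]},
  {"slide":[0,0,0]},
  {"slide":[0,0,0]},
])

```text
invalid input
```

jog_arm([
  {"slide":[-10.2,-29.1,0],"rotation":[0,0,0]},
  {"slide":[-10.2,-29.1,0],"rotation":[0,0,0]},
  {"slide":[-10.2,-29.1,0],"rotation":[0,0,0]},
  {"slide":[-10.2,-29.1,0],"rotation":[0,0,0]},
  {"slide":[-10.2,-29.1,0],"rotation":[0,0,0]},
  {"slide":[-10.2,-29.1,0],"rotation":[0,0,0]},
  {"slide":[-10.2,-29.1,0],"rotation":[0,0,0]},
  {"slide":[-10.2,-29.1,0],"rotation":[0,0,0]},
  {"slide":[-10.2,-29.1,0],"rotation":[0,0,0]},
  {"slide":[-10.2,-29.1,0],"rotation":[0,0,0]},
  {"slide":[-10.2,-29.1,0],"rotation":[0,0,0]},
  {"slide":[-10.2,-29.1,0],"rotation":[0,0,0]},
  {"slide":[-10.2,-29.1,0],"rotation":[0,0,0]},
  {"slide":[-10.2,-29.1,0],"rotation":[0,0,0]},
  {"slide":[-10.2,-29.1,0],"rotation":[0,0,0]},
  {"slide":[-10.2,-29.1,0],"rotation":[0,0,0]},
  {"slide":[-10.2,-29.1,0],"rotation":[0,0,0]},
  {"slide":[-10.2,-29.1,0],"rotation":[0,0,0]},
  {"slide":[-10.2,-29.1,0],"rotation":[0,0,0]},
  {"slide":[-10.2,-29.1,0],"rotation":[0,0,0]},
])

```text
time: 3.4
tool_pos: [0.454, -0.024, 0.2316]
tool_rot: [0.0, 0.015, 1.0, -0.0]
contact_force: [0.4, -0.1, -0.2]
gripper_width: 0.0
```

jog_arm([
  {"slide":[-2,2,30],"rotation":[0,0,0]},
  {"slide":[0,0,30],"rotation":[0,0,0]},
  {"slide":[0,0,30],"rotation":[0,0,0]},
  {"slide":[0,0,30],"rotation":[0,0,0]},
  {"slide":[0,0,25],"rotation":[0,0,0]},
  {"slide":[0,0,15],"rotation":[0,0,0]},
  {"slide":[0,0,0],"rotation":[0,0,0]},
  {"slide":[0,0,0],"rotation":[0,0,0]},
  {"slide":[0,0,0],"rotation":[0,0,0]},
])

```text
time: 4.15
tool_pos: [0.4569, -0.0207, 0.0728]
tool_rot: [0.001, 0.014, 1.0, -0.0]
contact_force: [0.2, 0.4, 0.2]
gripper_width: -0.001
```

```bash
python3 - <<'E'
from h import *
s=state();print(s["tool_pos"],s["contact_force"])
for n in("top","side"):
    f=optics.grab_frame(n)["frame"]
    c=f[140:240,240:390] if n=="top" else f[150:290,260:420]
    cv2.imwrite(f"pics/{n}5.png",cv2.resize(np.clip(c*1.8,0,255).astype(np.uint8),None,fx=4,fy=4,interpolation=2))
E
```

```text
[ 0.45688373 -0.02067751  0.07282216] [0.21556707 0.43052204 0.18603089]
```

View pics/side5.png

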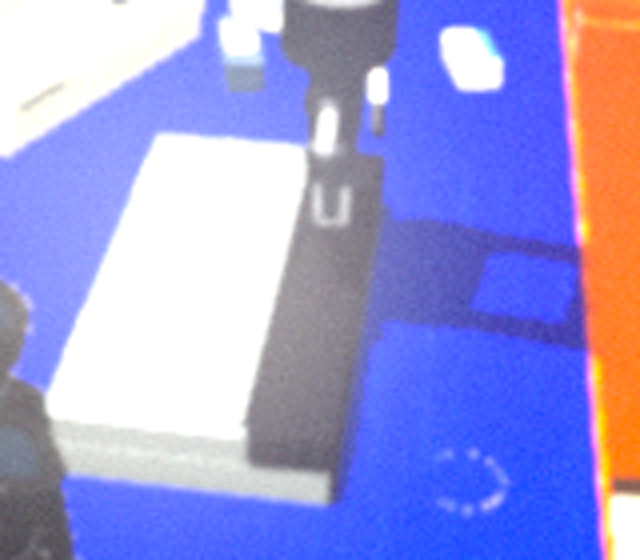

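Side view shows the closed tip above the strip, about (330,220) in the crop. I'll go down gently.

jog_arm([
  {"slide":[0,0,8],"rotation":[0,0,0]},
  {"slide":[0,0,8],"rotation":[0,0,0]},
  {"slide":[0,0,2],"rotation":[0,0,0]},
  {"slide":[0,0,2],"rotation":[0,0,0]},
  {"slide":[0,0,1],"rotation":[0,0,0]},
  {"slide":[0,0,1],"rotation":[0,0,0]},
  {"slide":[0,0,1],"rotation":[0,0,0]},
  {"slide":[0,0,0],"rotation":[0,0,0]},
])

```text
time: 4.92
tool_pos: [0.4558, -0.0205, 0.0483]
tool_rot: [-0.0, 0.014, 1.0, 0.0]
contact_force: [0.2, -0.3, -0.3]
gripper_width: 0.001
```

jog_arm([
  {"slide":[0,0,1],"rotation":[0,0,0]},
  {"slide":[0,0,1],"rotation":[0,0,0]},
  {"slide":[0,0,1],"rotation":[0,0,0]},
  {"slide":[0,0,1],"rotation":[0,0,0]},
  {"slide":[0,0,0],"rotation":[0,0,0]},
])

```text
time: 5.33
tool_pos: [0.4556, -0.0204, 0.0441]
tool_rot: [-0.0, 0.014, 1.0, 0.0]
contact_force: [-0.4, 1.4, 1.0]
gripper_width: -0.001
```

jog_arm([
  {"slide":[0,0,1],"rotation":[0,0,0]},
  {"slide":[0,0,1],"rotation":[0,0,0]},
  {"slide":[0,0,0],"rotation":[0,0,0]},
])

```text
time: 5.58
tool_pos: [0.4557, -0.0204, 0.0421]
tool_rot: [-0.0, 0.014, 1.0, 0.0]
contact_force: [0.1, 0.5, 0.4]
gripper_width: 0.001
```

No resistance 8 mm below the strip's top, so the tip is inside the notch. Next I press the key.

jog_arm([
  {"slide":[0,0,1],"rotation":[0,0,0]},
  {"slide":[0,0,1],"rotation":[0,0,0]},
  {"slide":[0,0,1],"rotation":[0,0,0]},
  {"slide":[0,0,1],"rotation":[0,0,0]},
  {"slide":[0,0,0],"rotation":[0,0,0]},
])

```text
time: 6.0
tool_pos: [0.4558, -0.0205, 0.0388]
tool_rot: [-0.0, 0.014, 1.0, 0.0]
contact_force: [-2.9, -0.0, 4.7]
gripper_width: 0.002
```

jog_arm([
  {"slide":[0,0,1],"rotation":[0,0,0]},
  {"slide":[0,0,1],"rotation":[0,0,0]},
  {"slide":[0,0,0],"rotation":[0,0,0]},
])

```text
time: 6.25
tool_pos: [0.4558, -0.0205, 0.0369]
tool_rot: [-0.0, 0.014, 1.0, 0.0]
contact_force: [-3.2, 1.1, 5.5]
gripper_width: -0.0
```

jog_arm([
  {"slide":[0,0,1],"rotation":[0,0,0]},
  {"slide":[0,0,1],"rotation":[0,0,0]},
  {"slide":[0,0,0],"rotation":[0,0,0]},
])

```text
time: 6.5
tool_pos: [0.4558, -0.0205, 0.0349]
tool_rot: [-0.0, 0.014, 1.0, 0.0]
contact_force: [-2.7, 0.2, 4.9]
gripper_width: -0.001
```

```bash
python3 - <<'E'
from h import *
s=state();print(s["tool_pos"],s["contact_force"])
f=optics.grab_frame("side")["frame"];c=f[130:290,260:420]
cv2.imwrite("pics/side6.png",cv2.resize(c,None,fx=3.7,fy=3.7,interpolation=2))
E
```

```text
[ 0.4558152  -0.02047658  0.03490355] [-2.69854313  0.22119759  4.87162288]
```

View pics/side6.png

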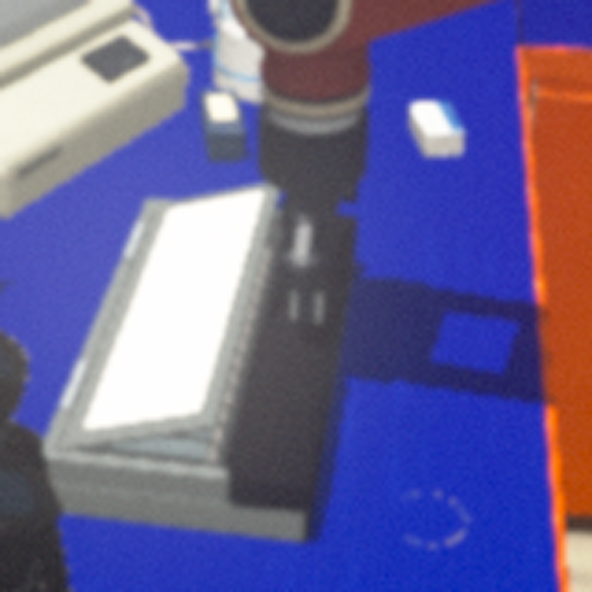

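The lid is rising (near edge at about (275,190)). I'll continue to the stop.

jog_arm([
  {"slide":[0,0,1],"rotation":[0,0,0]},
  {"slide":[0,0,0.5],"rotation":[0,0,0]},
  {"slide":[0,0,0],"rotation":[0,0,0]},
])

```text
time: 6.8
tool_pos: [0.4558, -0.0205, 0.034]
tool_rot: [-0.001, 0.014, 1.0, 0.0]
contact_force: [-5.4, 0.5, 9.3]
gripper_width: -0.001
```

jog_arm([
  {"slide":[0,0,0.7],"rotation":[0,0,0]},
  {"slide":[0,0,0],"rotation":[0,0,0]},
  {"slide":[0,0,0],"rotation":[0,0,0]},
])

```text
time: 7.05
tool_pos: [0.4559, -0.0205, 0.034]
tool_rot: [-0.001, 0.014, 1.0, 0.0]
contact_force: [-7.6, 0.6, 13.9]
gripper_width: 0.004
```

The tip stopped at z = 34 mm, which is the key's stop, and the force is rising. Now I withdraw straight up.

jog_arm([
  {"slide":[0,0,-2],"rotation":[0,0,0]},
  {"slide":[0,0,-3],"rotation":[0,0,0]},
  {"slide":[0,0,-5],"rotation":[0,0,0]},
  {"slide":[0,0,0],"rotation":[0,0,0]},
])

```text
time: 7.38
tool_pos: [0.4565, -0.0206, 0.043]
tool_rot: [0.001, 0.014, 1.0, -0.0]
contact_force: [-0.6, 0.8, -0.1]
gripper_width: 0.002
```

jog_arm([
  {"slide":[0,0,-8],"rotation":[0,0,0]},
  {"slide":[0,0,-10],"rotation":[0,0,0]},
  {"slide":[4,0,-20],"rotation":[0,0,0]},
  {"slide":[6,0,-25],"rotation":[0,0,0]},
  {"slide":[6,0,-25],"rotation":[0,0,0]},
  {"slide":[6,0,-25],"rotation":[0,0,0]},
  {"slide":[0,10,-25],"rotation":[0,0,0]},
  {"slide":[0,25,0],"rotation":[0,0,0]},
  {"slide":[0,30,0],"rotation":[0,0,0]},
  {"slide":[0,30,0],"rotation":[0,0,0]},
  {"slide":[0,30,0],"rotation":[0,0,0]},
  {"slide":[0,30,0],"rotation":[0,0,0]},
  {"slide":[0,30,0],"rotation":[0,0,0]},
  {"slide":[0,30,0],"rotation":[0,0,0]},
  {"slide":[0,30,0],"rotation":[0,0,0]},
  {"slide":[0,20,0],"rotation":[0,0,0]},
  {"slide":[0,0,0],"rotation":[0,0,0]},
  {"slide":[0,0,0],"rotation":[0,0,0]},
  {"slide":[0,0,0],"rotation":[0,0,0]},
])

```text
time: 8.97
tool_pos: [0.4415, 0.2445, 0.1805]
tool_rot: [0.0, 0.014, 1.0, -0.0]
contact_force: [-0.3, -0.5, 0.4]
gripper_width: 0.001
```

```bash
python3 - <<'E'
from h import *
s=state();print(s["time"],s["tool_pos"],s["contact_force"],np.abs(s["joint_vel"]).max())
f=optics.grab_frame("side")
cv2.imwrite("pics/side7.png",f["frame"])
g=optics.grab_frame("top")
cv2.imwrite("pics/top7.png",g["frame"])
for n,F in(("top",g),("side",f)):
  for th in("swab_tub","slide_box","small_carton","marker","timer","cell_counter"):
    for r in place_of(th,n)[:1]: print(n,th,round(r["score"],2),np.round(r["uv"],1))
# expected lid near edge corners at 0.36 rad
a=np.radians(-1.64);R=np.array([[np.cos(a),-np.sin(a)],[np.sin(a),np.cos(a)]])
t=np.array([.523,.010])
for ang in(0,.3,.36):
  X=np.array([[.0715-.108*np.cos(ang),y,0] for y in(.15,-.15)])
  W=np.c_[X[:,:2]@R.T+t,[.05+.108*np.sin(ang)]*2]
  print(ang,np.round(proj(f,W),1).tolist())
im=cv2.resize(f["frame"][150:290,260:400],None,fx=4,fy=4,interpolation=2);cv2.imwrite("pics/side8.png",im)
E
```

```text
8.9667 [0.44146455 0.24454338 0.18048243] [-0.2967451  -0.49674971  0.42115341] 0.01852289904856545
top slide_box 0.81 [440.8 171.6]
top small_carton 0.92 [456.2 246.8]
top marker 0.67 [429.8 215.4]
top timer 0.6 [198.6 249.9]
top cell_counter 0.8 [208.7 149.2]
side swab_tub 0.97 [314.7 324.2]
side slide_box 0.51 [318.4 165.1]
side small_carton 0.46 [380.7 169.6]
side timer 0.71 [372.  337.5]
side cell_counter 0.35 [315.8 323.4]
0 [[320.8, 255.0], [337.6, 187.6]]
0.3 [[318.7, 244.4], [336.2, 178.3]]
0.36 [[317.8, 242.2], [335.5, 176.5]]
```

View pics/side8.png

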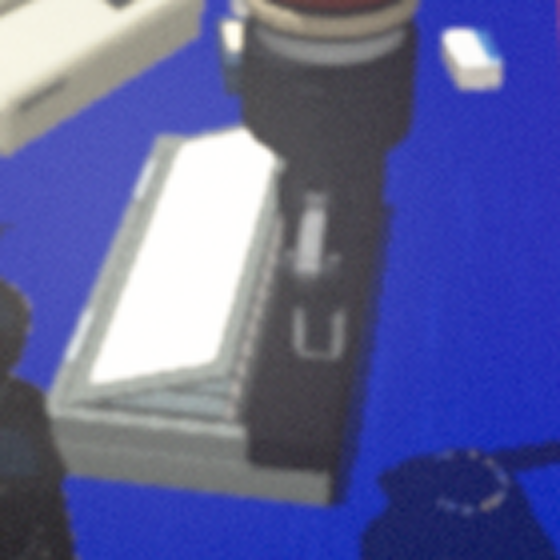

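View pics/top7.png

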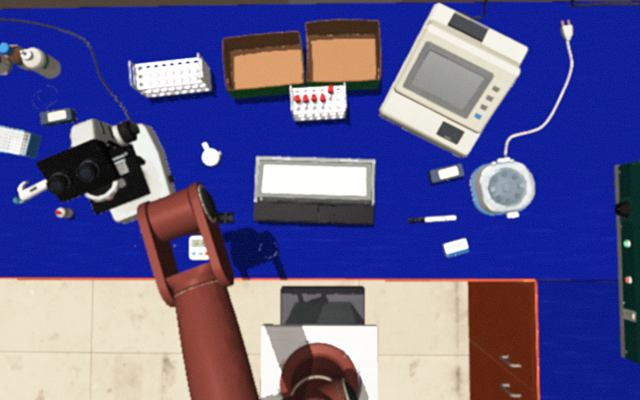

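The lid is up with the gripper away: its near-left corner is at about (314,240) in the side picture, and I'd expect (318,242) for fully open. The bystanders have not moved.

```bash
python3 -c "
from plant import manip
print(manip.job_done())"
```

```text
the job is handed in; nothing more can be done
None
```

The slide case is open: the release key is fully down, the lid is up, and I drew the arm back and handed the job in at about 9 s.

- **Finding the notch:** It showed faintly in both pictures, centred near x 0.456, y −0.021. I went straight to that spot instead of sweeping along the strip. The closed fingertip sank 8 mm below the strip's top with no resistance, which confirmed it.
- **Pressing the key:** It moved at about 5 N. The tip stopped at z = 34 mm, 16 mm below the strip's top as stated for fully down. The vertical force there rose to about 14 N, with about 8 N sideways.
- **After drawing back:** The lid stayed up with the tip about 18 cm above the worktop and the measured force near zero. Its near-left corner was within about 4 pixels of where it should be fully open, but that can't tell 0.30 rad from 0.36 rad.
- **Other things on the worktop:** They appear unmoved, within detection noise of a few pixels. The arm hid the swab tub in the top picture, so I checked it only from the side. For the marker I had only the top picture, and for the cell counter only its top detection was usable.
- **Disagreement:** My first estimate of the case's position differed by about 3 to 7 mm between the edges I measured. I took the notch position from the notch itself.

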